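# Turn the desk carousel to bring the tape roll to the front

## Robot

A 6-joint arm with a two-finger parallel gripper is mounted at the origin on the work surface. World frame = base frame: x ahead of the robot, y to its left, z up, the work surface at z = 0. Lengths are in m, angles in rad, forces in N, time in s.
With the tool pointing down it reaches from about 0.35 to 0.85 m from the base axis. Payload 8.1 kg.
Tool frame: the origin (TCP) lies at the very end of the fingers, on their centre line; the grasp point (between the pads) lies 19 mm behind it; z points along the fingers, y is the direction in which the jaws open and shut (so a half turn about z gives the same grasp; the last joint's range is limited). The gripper opens to 93 mm and grips with 3 to 60 N. Pads are 15 mm wide; open, the fingers measure 128 mm over their backs; the gripper's body (75 mm by 188 mm) begins 65 mm behind the grasp point.
Start: joints at [1.016, 0.13, 1.488, -0, 1.523, -0.085], TCP at [0.272, 0.535, 0.219] pointing down, gripper open.
Joint ranges: [-2.96, 2.96], [-0.89, 2.26], [0.02, 2.5], [-1.34, 4.48], [0, 2.73], [-2.66, 2.66]. Speed limits (rad/s): [2.39, 2.39, 2.79, 3.14, 3.14, 3.14].

## Interface

Orientations are given as a rotation vector (axis times angle).
In Python, from plant import robot gives the robot as it stands.
- The arm moves only by the tool jog_arm, never from a script. Its argument "commands" is a list of rows, each a list of 3 entries, a list of its own where there are three numbers: the shift along the world's x, y, z scaled (see below), then the turn, a rotation vector about the world's x, y, z scaled (see below), then the closure, from -1 (fully open) to 1 (shut), so that 0 is half open. In form: [[[tx, ty, tz], [ax, ay, az], hand], ...]. A call has 1 to 10 rows; each row is the pose to reach, as a shift and turn from the pose measured when the call began, turning the shorter way round; what a row does not reach only later rows make up. The controller multiplies each number of a shift by 0.6 m and each number of a turn by 2 pi rad. A row lasts 1/8 s, in which the tool goes at most 62.5 mm and 10.7 degrees, less where a joint would pass 70% of its speed; a pose out of reach is approached as far as the arm can. A call with a number of a shift or a turn outside -1 to 1 is refused whole. A call with a gripper value outside its range is refused whole. The fingers move at their own pace and stop on an object; "newtons" is the grip in N (left out, the last holds). Time passes only in rows, so rows that repeat a pose let the fingers close. It gives the time, the measured TCP pose, the force and the opening at its end, in the units of the state.
- robot.read_state(): the state, without advancing time (a new reading comes with each control period).
- robot.read_camera(name): name is "scene" or "side" or "wrist"; returns a dict with "pixels" (400x640x3 uint8, red, green, blue), "fovy" (degrees; the focal length in pixels is half the picture's height over the tangent of half this angle, whatever the lens; pixels are square), "cx", "cy" (the principal point, pixels), "distortion" ([k1, k2, p1, p2, k3] as OpenCV has them; the pictures are not rectified), "rvec" (rotation vector, rad) and "tvec" (3), from world to camera coordinates, as OpenCV has them; the wrist camera has in their place "tool_from_camera" (4x4, takes a point from camera to tool coordinates, whose origin is the TCP and whose axes are the flange's). Camera axes: x right, y down, z forward; pixel columns grow to the right and rows downward; lengths in m; the calibration is good to about 2 mm. A picture is of the moment at which its call begins: read the wrist's pose just before it. There is no depth.
- robot.close_job(): hands the job in, once; it reports no verdict.
Trained networks look in the newest picture that a camera, given by its name, has taken for a name from the list of things; names that differ only in an ending like _2 or _b are one class to them, and where a whole thing is asked for, a point or a joint stands for the part that bears it (a point fixed in the world has none). Each returns a list of dicts, best first, with "p" (0 to 1); they miss things now and then, are a little off and sometimes report something else, mostly with a low value. They report only what shows in the picture. A call takes as long as a camera call. They do not tell look-alikes from the thing itself.
- robot.trace(camera, name): "pixels" (400x640 bool, what is visible of it) and "uv" ([column, row] in pixels, amid what is visible of it).
The state is a dict: "t": time; "q": joint angles; "dq": joint speeds; "joint_torque": joint torques, N m; "tool_pos": TCP position; "orientation": TCP orientation; "force": force on the tool from outside, world axes, zero at the start; "wrist_torque": the same for the moment, N m; "opening": finger opening in m.
Only numpy, scipy, OpenCV 4.12 (cv2) and the standard library are available. Lean on these libraries where they do the work, as an engineer would, in place of code of your own. Each camera call takes 0.05 s, during which the arm holds its last target.

## Task

Bring the tape to hand: by pushing gently on the upright posts at its rim, turn the round desk organiser until the flat roll of tape stands squarely in line with the pointer on the front of its base, and leave it at rest there. Only push the organiser itself round: do not touch, lift or upset the five things in its bays, and leave the other things on the desk where they are.

Things in the scene. Friction and masses are not known exactly. Their poses are not given: they have to be found in the camera images.
- carousel: the turning wooden tray of the organiser: a disc 280 mm in diameter, underside 18 mm and upper face 30 mm above the desk. It turns without end, both ways, about its vertical axis; about 0.6 N at the rim keeps it moving and it stops almost at once when no longer pushed. Origin: centre of the underside, on the axis; z up; x and y turn with the tray, the middle of one bay lies along x
- hub (a point): centre of the top of the tray's round hub, 32 mm across, 75 mm above the desk, on the turning axis. Five bays round it are parted by walls 15 mm high and 4 mm thick that run from the hub out to 108 mm from the axis; a lip 6 mm high runs round at 109 mm
- post0 (a point): centre of the top of an upright finger post at the tray's rim (push these): round, wooden, 14 mm in diameter, 32 mm tall, top 62 mm above the desk, 130 mm from the tray's axis; one at the outer end of each bay wall, so five posts 72 degrees apart (72, not 60), each midway between two bays
- post1 (a point): as post0, 72 degrees anticlockwise (seen from above) from it
- post2 (a point): as post0, 144 degrees anticlockwise (seen from above) from it
- post3 (a point): as post0, 216 degrees anticlockwise (seen from above) from it
- post4 (a point): as post0, 288 degrees anticlockwise (seen from above) from it
- base: the fixed plywood base: a plate 300 mm square, 10 mm thick, with a tongue 60 mm wide reaching 200 mm from the axis at the front; on it the pointer, a dark steel diamond 37 mm corner to corner, its middle 170 mm from the axis, its top 18 mm above the desk (lower than the tray). Origin: on the desk under the tray's axis; its -x runs through the pointer, roughly towards the robot
- front (a point): the point where the tape must stand: on the line from the tray's axis to the pointer, 70 mm from the axis, level with the tray's upper face. It belongs to the fixed base
- tape: the roll of tape to bring to the front, lying flat in one of the bays: a plain paper-coloured ring, 54 mm outside, 30 mm hole, 22 mm high, the only ring and the lowest of the five things. Loose, 70 mm from the tray's axis; rides round with the tray. Origin: centre of its underside
- tin: plain steel tin with a lid in a bay, 50 mm in diameter, 62 mm high, loose; not to be touched. Origin: centre of its underside
- jar: white jar with a black cap in a bay, 50 mm in diameter, 60 mm high, loose; not to be touched. Origin: centre of its underside
- notes: block of note paper in a bay, 48 x 48 x 40 mm high, loose; not to be touched. Origin: centre of its underside
- stamp: dark wooden hand stamp in a bay, foot 44 mm in diameter and 20 mm high, thin round handle 24 mm in diameter, 62 mm high in all, loose; not to be touched. Origin: centre of its underside
- bottle: water bottle standing on the desk beside the organiser, 64 mm in diameter, 200 mm high, loose bystander. Origin: centre of its underside
- mug: white mug with a handle, 80 mm in diameter, 90 mm high, loose bystander on the desk. Origin: centre of its underside
- stapler: stapler, 130 x 36 mm, 55 mm high, loose bystander on the desk. Origin: centre of its underside
- mouse: black computer mouse, 105 x 62 mm, 33 mm high, loose bystander on the desk. Origin: centre of its underside
There are look-alikes about, which are no part of the job. What is shaped like the tape but blue or red is not meant.

How it is judged:
On the way, in this order (a step that is already met when the one before it is completed fails the run):
1. the fingers push the tray (contact force between the fingers and carousel above 0.2 N).
2. the tape stands at the pointer with the tray at rest (horizontal distance between tape and front below 0.014 m and angular speed of carousel below 0.05 rad/s), for 0.2 s.
At the end, for the whole second after the job is handed in: the middle of the tape roll is within 14 mm of the point in line with the pointer (about 11 degrees of turn), the tray is at rest, and all five things stand upright in their bays (all of step 2 and horizontal distance between each of tape, tin, jar, notes, stamp and carousel below 0.09 m and height (world z) of each of tape, tin, jar, notes, stamp below 0.04 m and angle between each of tape, tin, jar, notes, stamp's own z axis and vertical below 0.2 rad); the robot touches nothing.
It fails at once if a thing in a bay is touched by the robot (over 0.5 N) (contact force between any of the fingers, the arm and tape above 0.5 N or contact force between any of the fingers, the arm and tin above 0.5 N or contact force between any of the fingers, the arm and jar above 0.5 N or contact force between any of the fingers, the arm and notes above 0.5 N or contact force between any of the fingers, the arm and stamp above 0.5 N).
It fails at once if a thing in a bay is lifted or tipped over (height (world z) of any of tape, tin, jar, notes, stamp above 0.045 m or angle between any of tape, tin, jar, notes, stamp's own z axis and vertical above 0.4 rad).
It fails at once if the tray is shoved hard (over 25 N) or spun fast (over 2.5 rad/s) (contact force between the fingers and carousel above 25 N or angular speed of carousel above 2.5 rad/s).
It fails at once if a bystander on the desk is moved by more than 20 mm (distance of any of bottle, mug, stapler, mouse from where it was at the start of the episode above 0.02 m).
It also fails if it takes over 51 s, if anything falls off the work surface, if the arm or the gripper's body presses on something with over 40 N, if the wrist force passes 120 N, or if a joint passes its speed limit or range.

## Working session

There is one attempt and no reset: what is moved stays moved. The work goes in short steps, Python scripts to look and compute and a tool call to move; the robot and the scene stay as the last step left them, time stands still between calls to the robot, and variables do not carry over. Pictures are saved under pics/ and viewed, and the job is handed in when it is done.

Besides the shell and the picture viewer there is one more tool, called after "Request:" by a JSON object that holds its "name" and its "arguments". jog_arm: Moves the arm, as the interface text tells. Shifts and turns lie within -1 to 1; 1 stands for 0.6 m of shift or 2 pi rad of turn. Its arguments: {"type":"object","properties":{"commands":{"type":"array"},"newtons":{"type":"number"}},"required":["commands"]}

```bash
mkdir -p pics
cat > h.py <<'E'
import numpy as np, cv2
from plant import robot
def K(c):
    f=200/np.tan(np.radians(c['fovy'])/2)
    return np.array([[f,0,c['cx']],[0,f,c['cy']],[0,0,1.]])
def save(c,n): cv2.imwrite('pics/'+n,c['pixels'][:,:,::-1])
def ray(c,uv):
    p=cv2.undistortPoints(np.array([[uv]],float),K(c),np.array(c['distortion']))[0,0]
    R=cv2.Rodrigues(np.array(c['rvec'],float))[0]; t=np.array(c['tvec'],float).ravel()
    return -R.T@t, R.T@np.array([p[0],p[1],1])
def atz(c,uv,z):
    o,d=ray(c,uv); return o+d*(z-o[2])/d[2]
def two(a,ua,b,ub):
    o1,d1=ray(a,ua);o2,d2=ray(b,ub)
    s=np.linalg.lstsq(np.c_[d1,-d2],o2-o1,rcond=None)[0]
    p,q=o1+d1*s[0],o2+d2*s[1]
    return (p+q)/2,np.linalg.norm(p-q)
E
python3 - <<'E'
from h import *
print(robot.read_state())
for n in ['scene','side']:
    c=robot.read_camera(n); save(c,n+'0.png'); o,_=ray(c,(320,200)); print(n,o)
    for t in ['tape','hub','post0','base','carousel','tin','jar','notes','stamp','bottle','mug','stapler','mouse']:
        r=robot.trace(n,t); print(t,[(round(x['p'],2),np.round(x['uv']).tolist(),int(x['pixels'].sum())) for x in r][:6])
E
```

```text
{'t': 0.0, 'q': array([ 1.01561947e+00,  1.31156843e-01,  1.48925759e+00,  8.81220412e-06,
        1.52301574e+00, -8.54214106e-02]), 'dq': array([ 0.00058191,  0.00100019,  0.00077597, -0.00111022,  0.00079506,
        0.00201126]), 'joint_torque': array([-9.36356591e-04, -5.59851301e+01, -4.91752160e+01,  7.66990450e-02,
        3.58949136e-02, -1.41440592e-04]), 'tool_pos': array([0.27128918, 0.53452903, 0.21760196]), 'orientation': array([-7.30988011e-01, -3.05476124e+00,  2.73470366e-03]), 'force': array([-0.41956202,  0.07784978,  0.55153896]), 'wrist_torque': array([-0.00228451,  0.02385243,  0.00395052]), 'opening': 0.09289050735279475}
scene [0.94443296 0.72671144 0.85979302]
tape [(0.84, [276.0, 199.0], 374), (0.75, [215.0, 150.0], 258), (0.57, [335.0, 139.0], 253), (0.57, [299.0, 228.0], 6359)]
hub [(0.76, [297.0, 232.0], 5741)]
post0 [(0.82, [297.0, 231.0], 6167)]
base [(0.57, [300.0, 272.0], 3918)]
carousel [(0.72, [296.0, 232.0], 5933)]
tin [(0.69, [309.0, 191.0], 565)]
jar [(0.67, [333.0, 213.0], 558)]
notes [(0.67, [272.0, 226.0], 640), (0.24, [276.0, 200.0], 398)]
st
[... 169 characters left out ...]
1177), (0.72, [296.0, 230.0], 6072)]
mouse []
side [-0.15301503 -0.78977723  0.99120092]
tape [(0.65, [236.0, 158.0], 565), (0.6, [343.0, 198.0], 301), (0.58, [427.0, 272.0], 354), (0.58, [324.0, 202.0], 3311), (0.57, [302.0, 293.0], 403)]
hub [(0.83, [320.0, 204.0], 3551)]
post0 [(0.69, [327.0, 205.0], 3381)]
base [(0.85, [306.0, 228.0], 2729)]
carousel [(0.63, [326.0, 204.0], 3383)]
tin [(0.85, [317.0, 202.0], 452)]
jar [(0.61, [297.0, 188.0], 403)]
notes [(0.73, [340.0, 178.0], 347)]
stamp [(0.51, [313.0, 178.0], 231), (0.35, [338.0, 178.0], 339)]
bottle [(0.98, [271.0, 127.0], 925)]
mug [(0.89, [355.0, 272.0], 1366)]
stapler [(0.6, [238.0, 158.0], 620)]
mouse [(0.7, [402.0, 248.0], 715)]
```

View pics/scene0.png

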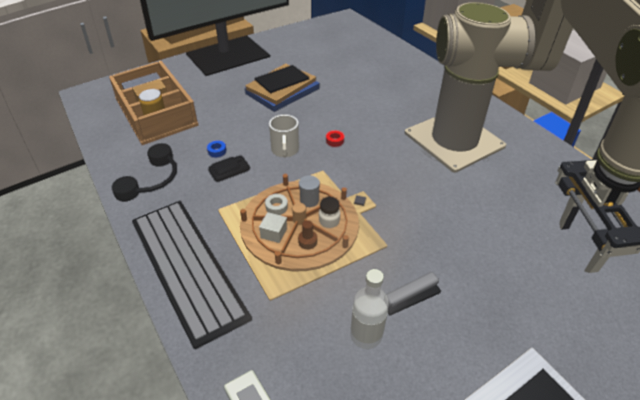

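View pics/side0.png

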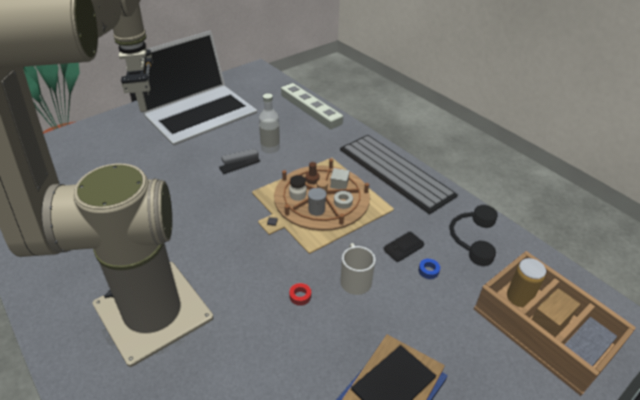

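Run:
```python
import cv2
a=cv2.imread('pics/scene0.png')[150:340,190:440]
cv2.imwrite('pics/scene0z.png',cv2.resize(a,None,fx=3,fy=3,interpolation=2))
a=cv2.imread('pics/side0.png')[130:300,220:440]
cv2.imwrite('pics/side0z.png',cv2.resize(a,None,fx=3.5,fy=3.5,interpolation=2))
```

```text
(no output)
```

View pics/scene0z.png

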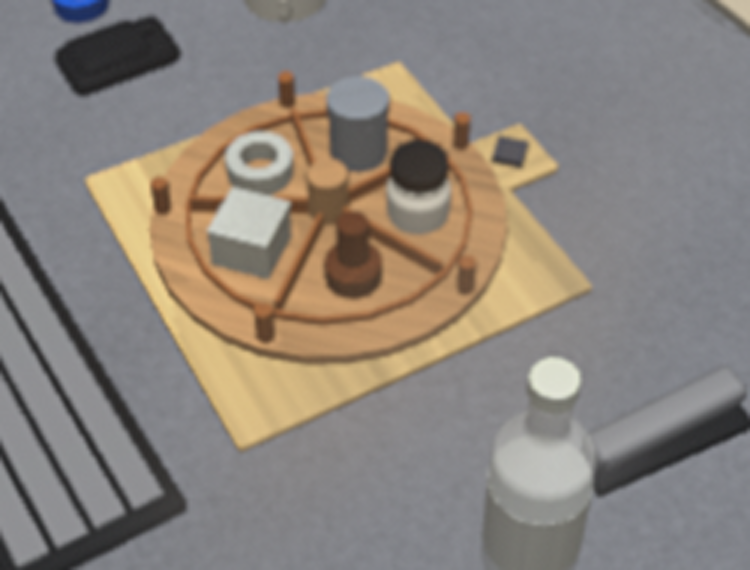

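View pics/side0z.png

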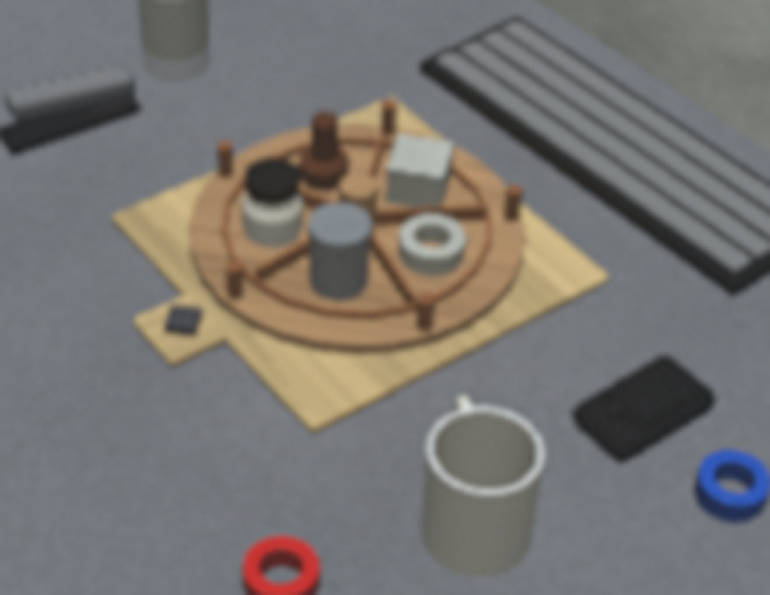

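The scene picture shows the pale tape ring in its bay at about (277,202), with the tin next to it towards the pointer and the notes on the other side. The pointer is at (360,200) and the five post tops are clear. The side picture agrees: tape (343,196), pointer (273,221). The blue and red rings are look-alikes on the desk.

Run:
```python
from h import *
S=robot.read_camera('scene');D=robot.read_camera('side')
s=dict(A=(287,76),B=(461,118),C=(467,261),D=(265,310),E=(160,183),tape=(260,157),ptr=(510,151))
d=dict(A=(426,306),B=(235,270),C=(225,146),D=(389,104),E=(513,190),tape=(432,232),ptr=(184,320))
P={}
for k in s:
    a=np.array(s[k])/3+[190,150]; b=np.array(d[k])/3.5+[220,130]
    P[k],e=two(S,a,D,b); print(k,P[k].round(3),'gap',round(e,4))
c=np.mean([P[k] for k in 'ABCDE'],0); print('axis',c)
f=lambda p:np.degrees(np.arctan2(p[1]-c[1],p[0]-c[0])).round(1)
for k in s: print(k,f(P[k]),np.hypot(*(P[k]-c)[:2]).round(3))
for n,cam,uv in [('bottle base',S,(369,335)),('stapler',S,(415,294)),('mouse',D,(403,247)),('mug',D,(357,272))]: print(n,atz(cam,uv,0.03).round(3))
o=atz(S,(189.7+547/3-0+0,0+150+383/3),.2);print('bottle top',two(S,(190+554/3,150+378/3),D,(267.5,97)))
```

```text
A [ 0.53  -0.074  0.057] gap 0.0013
B [0.437 0.047 0.058] gap 0.0011
C [0.522 0.176 0.06 ] gap 0.0013
D [0.669 0.136 0.061] gap 0.0027
E [ 0.675 -0.016  0.06 ] gap 0.0012
tape [ 0.593 -0.008  0.052] gap 0.0027
ptr [0.398 0.064 0.014] gap 0.0018
axis [0.56654358 0.0537219  0.05917089]
A -106.0 0.133
B -177.0 0.129
C 110.2 0.13
D 38.9 0.131
E -32.7 0.129
tape -66.3 0.067
ptr 176.5 0.169
bottle base [0.609 0.384 0.03 ]
stapler [0.473 0.36  0.03 ]
mouse [ 0.603 -0.238  0.03 ]
mug [ 0.451 -0.226  0.03 ]
bottle top (array([0.60159105, 0.36801724, 0.19626172]), np.float64(0.00035660125068909644))
```

Both views agree: post radii are 129–133 mm, tops about 60 mm, pointer at 169 mm. The axis is at (0.567, 0.054). The tape bay is at about −69° and the pointer at 176.5°, so the tray must turn about 115° clockwise. I'll push post A (−105°) with closed fingers, following the arc.

Request:
{"name": "jog_arm", "arguments": {"commands": [[[0.4,-0.8,0],[0,0,-0.172],1],[[0.4,-0.8,0],[0,0,-0.172],1],[[0.4,-0.8,0],[0,0,-0.172],1],[[0.4,-0.8,0],[0,0,-0.172],1],[[0.4,-0.8,0],[0,0,-0.172],1],[[0.4,-0.8,0],[0,0,-0.172],1],[[0.4,-0.8,0],[0,0,-0.172],1],[[0.4,-0.8,0],[0,0,-0.172],1],[[0.4,-0.8,0],[0,0,-0.172],1],[[0.4,-0.8,0],[0,0,-0.172],1]], "newtons": 10}}

```text
t: 2.75
tool_pos: [0.5123, 0.0527, 0.2185]
orientation: [2.203, 2.239, -0.001]
force: [-0.0, -0.1, 0.1]
opening: 0.001
```

Request:
{"name": "jog_arm", "arguments": {"commands": [[[0.0945,-0.216,0],[0,0,0],1],[[0.0945,-0.216,0],[0,0,0],1],[[0.0945,-0.216,0],[0,0,0],1],[[0.0945,-0.216,0],[0,0,0],1],[[0.0945,-0.216,-0.1],[0,0,0],1],[[0.0945,-0.216,-0.1],[0,0,0],1],[[0.0945,-0.216,-0.1],[0,0,0],1]]}}

```text
t: 3.62
tool_pos: [0.5691, -0.0756, 0.1601]
orientation: [2.201, 2.241, 0.0]
force: [0.2, -0.6, 1.2]
opening: 0.0006
```

Run:
```python
from h import *
s=robot.read_state();print(s['tool_pos'],s['orientation'],s['q'])
W=robot.read_camera('wrist');save(W,'w1.png')
c=robot.read_camera('side'); cv2.imwrite('pics/side1.png',cv2.resize(c['pixels'][100:270,220:440,::-1],None,fx=3.5,fy=3.5,interpolation=2))
c=robot.read_camera('scene'); cv2.imwrite('pics/scene1.png',cv2.resize(c['pixels'][100:290,190:440,::-1],None,fx=3,fy=3,interpolation=2))
```

```text
[ 0.56914186 -0.0755631   0.16012992] [2.20099182e+00 2.24094520e+00 3.03817785e-04] [-2.21210873e-01  9.45380206e-02  1.63436710e+00 -1.22732794e-04
  1.41212515e+00 -2.39180201e-01]
```

View pics/side1.png

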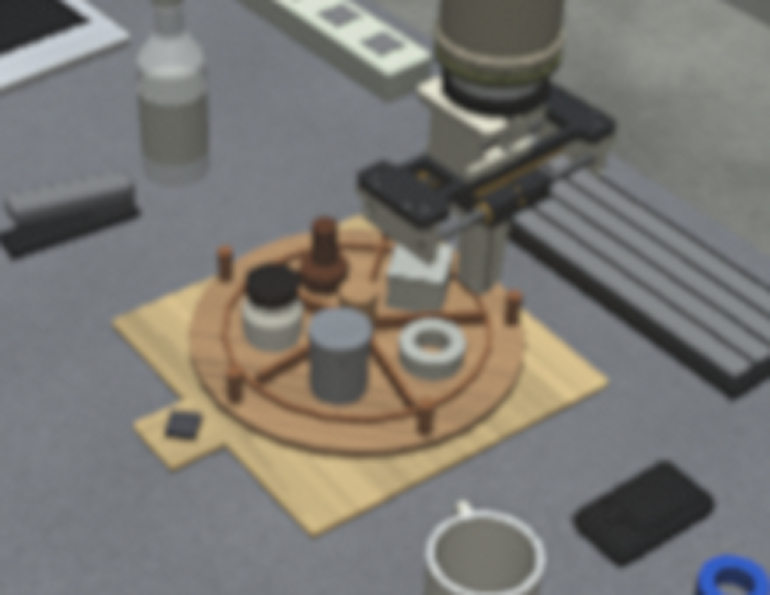

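View pics/w1.png

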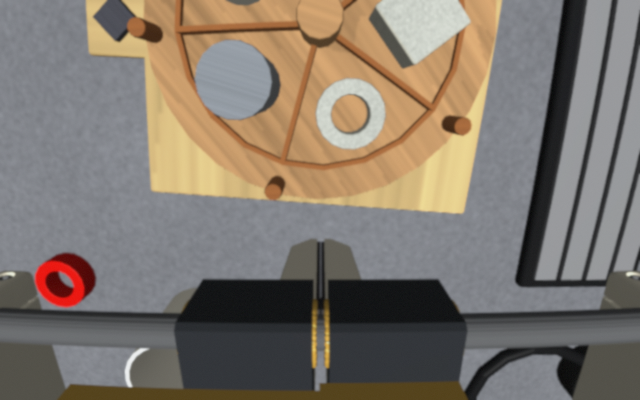

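View pics/scene1.png

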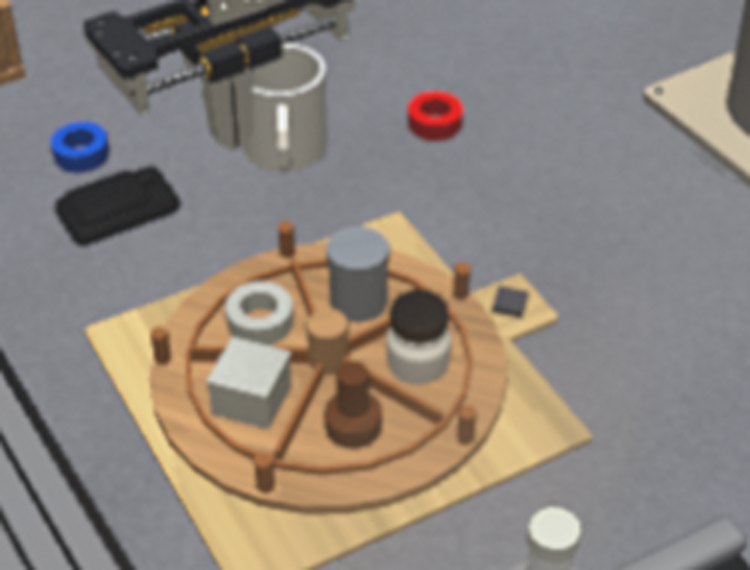

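```bash
cat >> h.py <<'E'
def wpose(c,s):
    T=np.eye(4);T[:3,:3]=cv2.Rodrigues(np.array(s['orientation']))[0];T[:3,3]=s['tool_pos']
    C=np.linalg.inv(T@np.array(c['tool_from_camera']))
    c['rvec']=cv2.Rodrigues(C[:3,:3])[0].ravel();c['tvec']=C[:3,3];return c
def proj(c,p): return cv2.projectPoints(np.array([p],float),np.array(c['rvec']),np.array(c['tvec']),K(c),np.array(c['distortion']))[0].ravel()
E
python3 - <<'E'
from h import *
s=robot.read_state();W=wpose(robot.read_camera('wrist'),s)
p=s['tool_pos'];print(proj(W,p),proj(W,[p[0],p[1],.045]))
for n,uv,z in [('A',(277,182),.062),('B',(133,25),.062),('E',(455,124),.062),('hub',(320,10),.075),('ptr',(118,18),.018),('tape',(351,112),.052)]:
    print(n,atz(W,uv,z).round(4))
E
```

```text
[317.23876668 252.68043082] [317.64695522 193.12032337]
A [ 0.5387 -0.0635  0.062 ]
B [0.4379 0.0494 0.062 ]
E [ 0.6728 -0.0165  0.062 ]
hub [0.5701 0.0564 0.075 ]
ptr [0.4038 0.0631 0.018 ]
tape [ 0.595 -0.01   0.052]
```

The wrist view agrees with the two-camera result to a few mm. The finger spot is on the bare rim, about 37 mm from post A and clear of the tape. I'll lower the fingers.

Request:
{"name": "jog_arm", "arguments": {"commands": [[[0,0,-0.1],[0,0,0],1],[[0,0,-0.16],[0,0,0],1],[[0,0,-0.2],[0,0,0],1],[[0,0,-0.2],[0,0,0],1],[[0,0,-0.2],[0,0,0],1]]}}

```text
t: 4.45
tool_pos: [0.5717, -0.0771, 0.0431]
orientation: [2.199, 2.236, 0.005]
force: [-0.7, -0.2, -0.5]
opening: 0.0004
```

Run:
```python
from h import *
s=robot.read_state();p=s['tool_pos'];print(p,s['force'])
c=np.array([.5665,.0537]);r0=.132
th0=np.degrees(np.arctan2(p[1]-c[1],p[0]-c[0]));print(th0,np.hypot(*(p[:2]-c)))
prev=p[:2]
for k in range(0,4):
    print('call',k)
    base=c+r0*np.array([np.cos(np.radians(th0-40*k)),np.sin(np.radians(th0-40*k))]) if k else p[:2]
    for i in range(1,11):
        a=np.radians(th0-40*k-4*i)
        q=c+r0*np.array([np.cos(a),np.sin(a)])
        print(((q-base)/.6).round(3).tolist(),round(-4*i/360,4))
```

```text
[ 0.57170083 -0.07712851  0.04309057] [-0.66289352 -0.16998981 -0.4999122 ]
-87.72351631864309 0.13093183895591778
call 0
[-0.015, -0.002] -0.0111
[-0.031, -0.001] -0.0222
[-0.046, 0.001] -0.0333
[-0.061, 0.004] -0.0444
[-0.076, 0.008] -0.0556
[-0.09, 0.014] -0.0667
[-0.104, 0.02] -0.0778
[-0.118, 0.027] -0.0889
[-0.131, 0.035] -0.1
[-0.143, 0.044] -0.1111
call 1
[-0.012, 0.01] -0.0111
[-0.023, 0.02] -0.0222
[-0.033, 0.032] -0.0333
[-0.043, 0.044] -0.0444
[-0.051, 0.057] -0.0556
[-0.059, 0.07] -0.0667
[-0.066, 0.084] -0.0778
[-0.072, 0.098] -0.0889
[-0.077, 0.112] -0.1
[-0.08, 0.127] -0.1111
call 2
[-0.003, 0.015] -0.0111
[-0.004, 0.03] -0.0222
[-0.005, 0.046] -0.0333
[-0.005, 0.061] -0.0444
[-0.003, 0.076] -0.0556
[-0.0, 0.091] -0.0667
[0.003, 0.106] -0.0778
[0.008, 0.121] -0.0889
[0.014, 0.135] -0.1
[0.02, 0.149] -0.1111
call 3
[0.008, 0.013] -0.0111
[0.016, 0.026] -0.0222
[0.026, 0.038] -0.0333
[0.036, 0.05] -0.0444
[0.047, 0.06] -0.0556
[0.058, 0.07] -0.0667
[0.071, 0.079] -0.0778
[0.084, 0.088] -0.0889
[0.097, 0.095] -0.1
[0.111, 0.101] -0.1111
```

Request:
{"name": "jog_arm", "arguments": {"commands": [[[-0.015,-0.002,0],[0,0,-0.011],1],[[-0.031,-0.001,0],[0,0,-0.022],1],[[-0.046,0.001,0],[0,0,-0.033],1],[[-0.061,0.004,0],[0,0,-0.044],1],[[-0.076,0.008,0],[0,0,-0.056],1],[[-0.09,0.014,0],[0,0,-0.067],1],[[-0.104,0.02,0],[0,0,-0.078],1],[[-0.118,0.027,0],[0,0,-0.089],1],[[-0.131,0.035,0],[0,0,-0.1],1],[[-0.143,0.044,0],[0,0,-0.111],1]]}}

```text
t: 5.7
tool_pos: [0.4876, -0.0512, 0.0456]
orientation: [2.829, 1.345, 0.007]
force: [0.1, -1.0, 0.2]
opening: 0.0005
```

```bash
cat > st.py <<'E'
from h import *
import sys
n=sys.argv[1]
c=robot.read_camera('side'); cv2.imwrite(f'pics/side{n}.png',cv2.resize(c['pixels'][100:270,220:440,::-1],None,fx=3.5,fy=3.5,interpolation=2))
c=robot.read_camera('scene'); cv2.imwrite(f'pics/scene{n}.png',cv2.resize(c['pixels'][150:340,190:440,::-1],None,fx=3,fy=3,interpolation=2))
s=robot.read_state();p=s['tool_pos'];print(p.round(4),s['force'].round(2),s['q'].round(2),s['t'])
R=cv2.Rodrigues(np.array(s['orientation']))[0];yaw=np.degrees(np.arctan2(R[1,1],R[0,1]));print('y yaw',yaw)
c=np.array([.5665,.0537]);r0=.132
th0=np.degrees(np.arctan2(p[1]-c[1],p[0]-c[0]));print(th0,np.hypot(*(p[:2]-c)))
for i in range(1,11):
    a=np.radians(th0-4*i);q=c+r0*np.array([np.cos(a),np.sin(a)])
    print(((q-p[:2])/.6).round(3).tolist(),round(-4*i/360,3))
E
python3 st.py 2
```

```text
[ 0.487  -0.0507  0.0452] [-0.42 -0.29  0.07] [-0.21 -0.02  1.97 -0.    1.18  0.48] 5.8
y yaw -39.03208873041944
-127.27155018091865 0.13122134320091391
[-0.013, 0.009] -0.011
[-0.024, 0.019] -0.022
[-0.034, 0.03] -0.033
[-0.044, 0.042] -0.044
[-0.053, 0.055] -0.056
[-0.06, 0.068] -0.067
[-0.067, 0.082] -0.078
[-0.073, 0.096] -0.089
[-0.078, 0.111] -0.1
[-0.082, 0.126] -0.111
```

View pics/scene2.png

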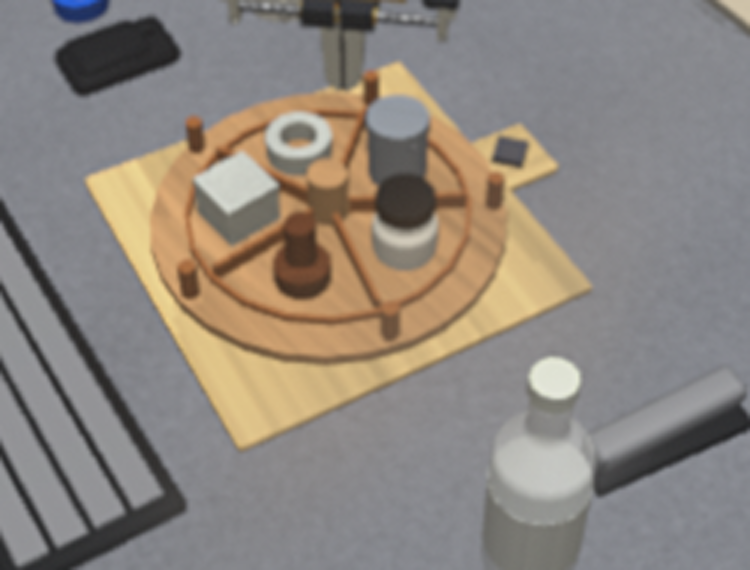

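View pics/side2.png

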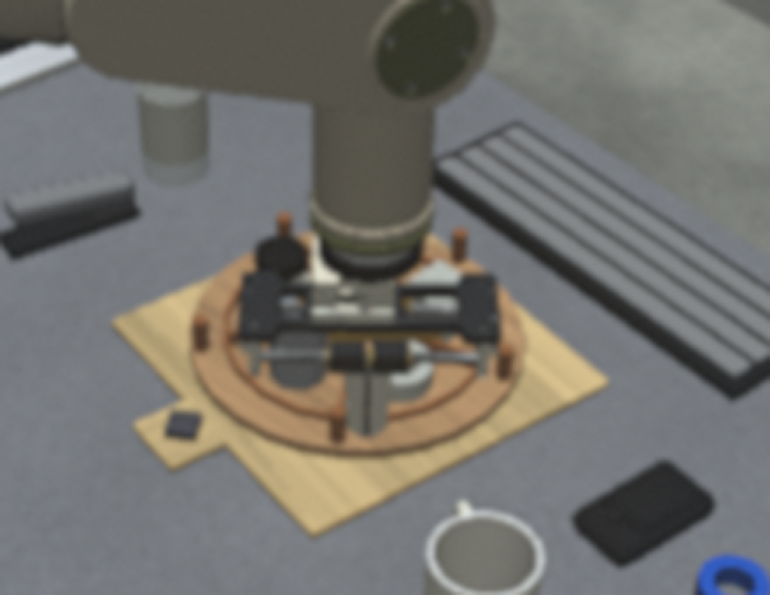

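The push works: the tray has turned clockwise and everything in the bays still stands. Post A is now at scene-crop (371,85), just ahead of the fingers. I'll go on along the arc.

Request:
{"name": "jog_arm", "arguments": {"commands": [[[-0.013,0.009,-0.004],[0,0,-0.011],1],[[-0.024,0.019,-0.006],[0,0,-0.022],1],[[-0.034,0.03,-0.006],[0,0,-0.033],1],[[-0.044,0.042,-0.006],[0,0,-0.044],1],[[-0.053,0.055,-0.006],[0,0,-0.056],1],[[-0.06,0.068,-0.006],[0,0,-0.067],1],[[-0.067,0.082,-0.006],[0,0,-0.078],1],[[-0.073,0.096,-0.006],[0,0,-0.089],1],[[-0.078,0.111,-0.006],[0,0,-0.1],1],[[-0.082,0.126,-0.006],[0,0,-0.111],1]]}}

```text
t: 7.05
tool_pos: [0.4391, 0.0249, 0.0431]
orientation: [3.118, 0.3, 0.005]
force: [0.3, -0.2, -0.2]
opening: 0.0004
```

```bash
python3 st.py 3
```

```text
[0.439  0.0253 0.0429] [-0.05 -1.    0.34] [-0.05 -0.15  2.1  -0.01  1.19  1.33] 7.15
y yaw -78.91669345285771
-167.44282668988143 0.1306645117476239
[-0.005, 0.015] -0.011
[-0.007, 0.03] -0.022
[-0.007, 0.045] -0.033
[-0.007, 0.061] -0.044
[-0.006, 0.076] -0.056
[-0.003, 0.091] -0.067
[0.001, 0.106] -0.078
[0.005, 0.121] -0.089
[0.011, 0.135] -0.1
[0.017, 0.149] -0.111
```

View pics/scene3.png

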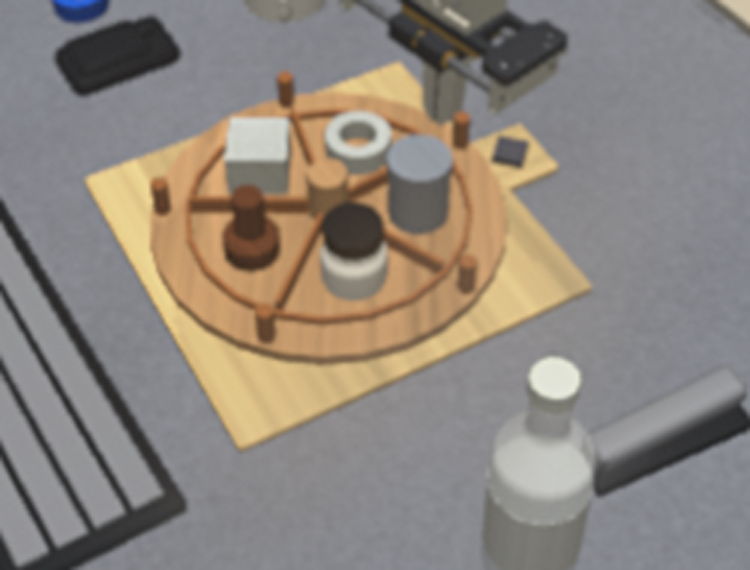

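The tray has turned 72° (post A now stands where B was), so about 43° remain. I'll do 32° next, then measure.

Request:
{"name": "jog_arm", "arguments": {"commands": [[[-0.005,0.015,-0.002],[0,0,-0.011],1],[[-0.007,0.03,-0.002],[0,0,-0.022],1],[[-0.007,0.045,-0.002],[0,0,-0.033],1],[[-0.007,0.061,-0.002],[0,0,-0.044],1],[[-0.006,0.076,-0.002],[0,0,-0.056],1],[[-0.003,0.091,-0.002],[0,0,-0.067],1],[[0.001,0.106,-0.002],[0,0,-0.078],1],[[0.005,0.121,-0.002],[0,0,-0.089],1],[[0.005,0.121,-0.002],[0,0,-0.089],1]]}}

```text
t: 8.28
tool_pos: [0.443, 0.098, 0.0425]
orientation: [3.081, -0.565, 0.003]
force: [0.3, 0.1, 0.2]
opening: 0.0005
```

```bash
python3 st.py 4
```

```text
[0.4425 0.0976 0.0422] [ 0.25 -0.1   1.04] [ 0.11 -0.1   2.06 -0.01  1.19  2.05] 8.375
y yaw -110.77962939456114
160.51110336823845 0.1315500804326895
[0.005, 0.015] -0.011
[0.012, 0.028] -0.022
[0.019, 0.042] -0.033
[0.028, 0.055] -0.044
[0.037, 0.067] -0.056
[0.047, 0.078] -0.067
[0.058, 0.089] -0.078
[0.07, 0.099] -0.089
[0.082, 0.108] -0.1
[0.095, 0.116] -0.111
```

View pics/scene4.png

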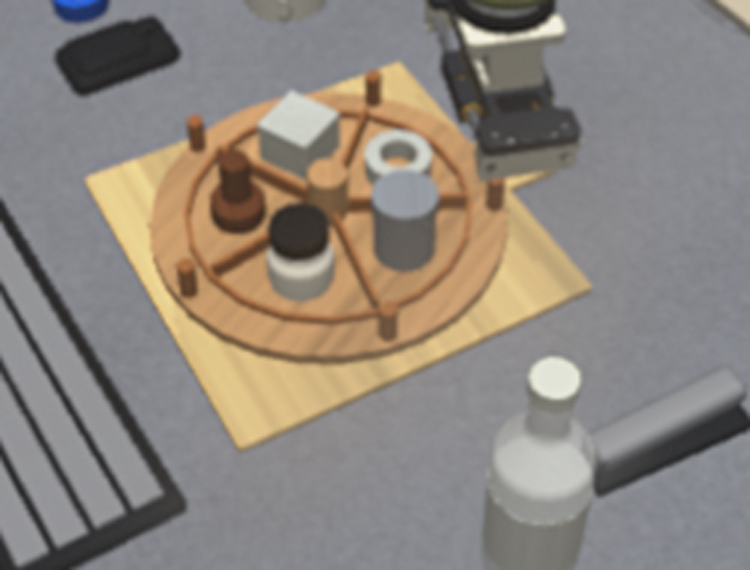

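View pics/side4.png

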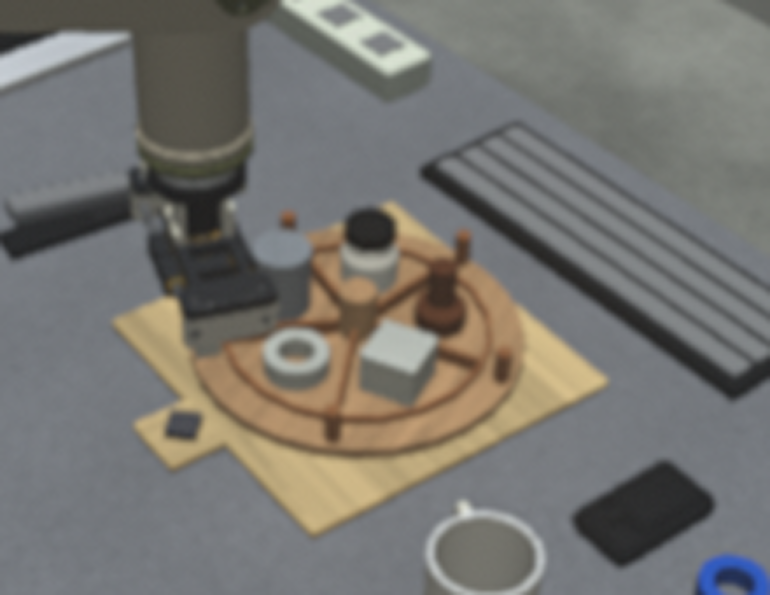

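Run:
```python
from h import *
S=robot.read_camera('scene');D=robot.read_camera('side')
for nm,a,b in [('tape',(398,156),(296,350)),('E',(373,77),(332,419)),('A',(496,182),None)]:
    ua=np.array(a)/3+[190,150]
    p=two(S,ua,D,np.array(b)/3.5+[220,100])[0] if b else atz(S,ua,.06)
    v=p[:2]-[.5665,.0537]; print(nm,p.round(4),np.degrees(np.arctan2(*v[::-1])),np.hypot(*v))
```

```text
tape [0.499  0.0488 0.0496] -175.83560503643614 0.06762969924178053
E [ 0.4686 -0.0359  0.055 ] -137.51697439669545 0.13272443623493038
A [0.4561 0.1222 0.06  ] 148.19283247785052 0.12995974937555288
```

The tape is at about −175.8° against a pointer at −183.5°, so I'll push another 8° slowly.

Request:
{"name": "jog_arm", "arguments": {"commands": [[[0.002,0.008,0],[0,0,-0.0055],1],[[0.005,0.015,0],[0,0,-0.011],1],[[0.008,0.022,0],[0,0,-0.0165],1],[[0.012,0.028,0],[0,0,-0.022],1],[[0.012,0.028,0],[0,0,-0.022],1],[[0.012,0.028,0],[0,0,-0.022],1]]}}

```text
t: 9.22
tool_pos: [0.4494, 0.1141, 0.042]
orientation: [3.034, -0.777, 0.0]
force: [-0.2, -0.0, 0.8]
opening: 0.0006
```

```bash
python3 st.py 5
```

```text
[0.4493 0.1141 0.0419] [-0.88 -0.66 -0.19] [ 0.15 -0.07  2.03 -0.01  1.19  2.22] 9.325
y yaw -118.7500135281671
152.73512421825362 0.13181105780005978
[0.007, 0.014] -0.011
[0.016, 0.026] -0.022
[0.025, 0.039] -0.033
[0.035, 0.05] -0.044
[0.046, 0.061] -0.056
[0.058, 0.071] -0.067
[0.07, 0.08] -0.078
[0.083, 0.088] -0.089
[0.096, 0.096] -0.1
[0.11, 0.102] -0.111
```

View pics/scene5.png

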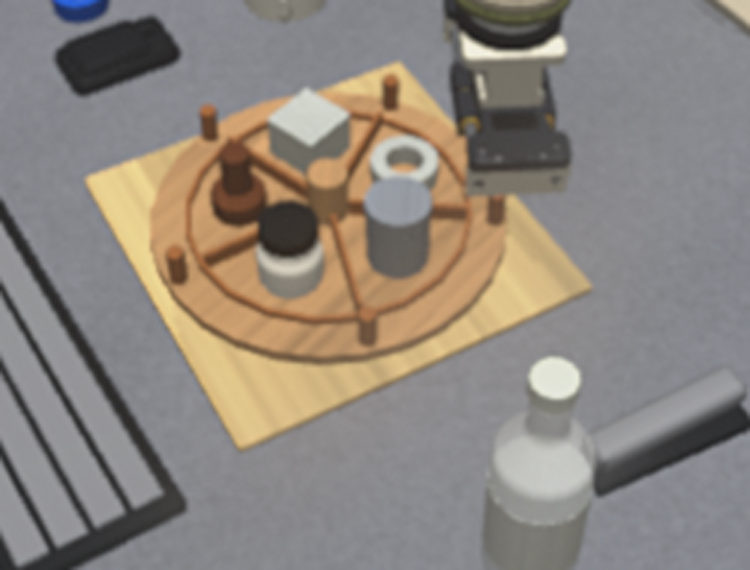

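View pics/side5.png

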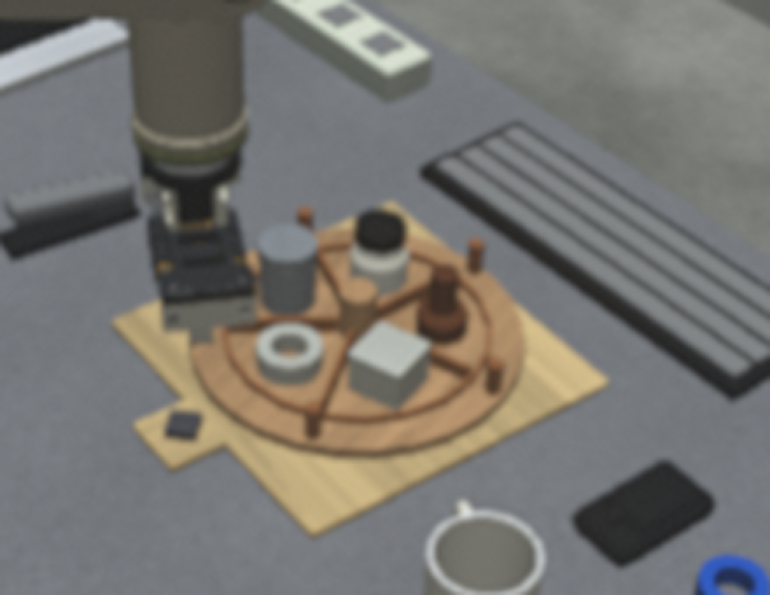

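Both pictures show the tape between hub and pointer. I'll back the fingers off the post, lift, and measure with a clear view.

Request:
{"name": "jog_arm", "arguments": {"commands": [[[-0.006,-0.012,0],[0,0,0],1],[[-0.01,-0.018,0],[0,0,0],1],[[-0.01,-0.018,0.05],[0,0,0],1],[[-0.01,-0.018,0.15],[0,0,0],1],[[-0.01,-0.018,0.25],[0,0,0],1],[[-0.1,0.15,0.3],[0,0,0],1],[[-0.1,0.25,0.3],[0,0,0],1],[[-0.1,0.35,0.3],[0,0,0],1],[[-0.1,0.35,0.3],[0,0,0],1],[[-0.1,0.35,0.3],[0,0,0],1]]}}

```text
t: 10.58
tool_pos: [0.3903, 0.3236, 0.2219]
orientation: [3.04, -0.764, -0.004]
force: [-0.1, -0.4, -0.7]
opening: 0.0007
```

```bash
python3 st.py 6|head -3
```

```text
[0.3909 0.3211 0.2216] [0.7  0.33 0.61] [ 0.59 -0.12  1.73 -0.    1.54  2.66] 10.675
y yaw -118.4771373596897
123.29680038157716 0.31994118773651276
```

View pics/scene6.png

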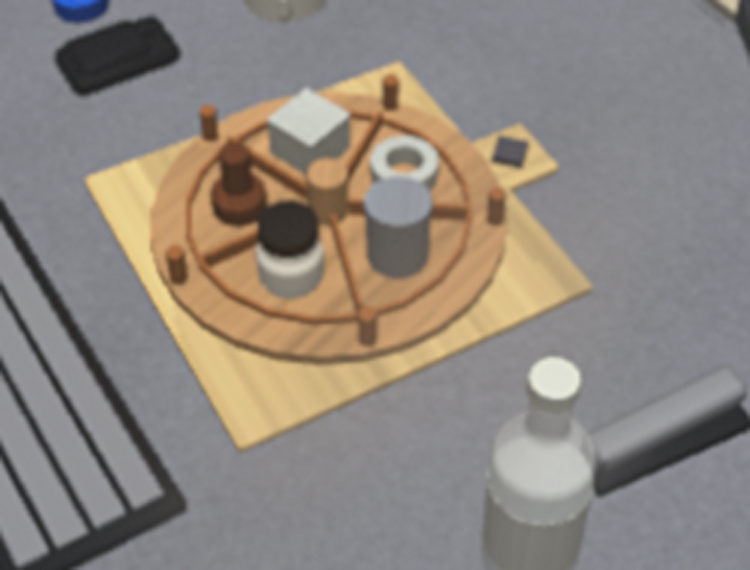

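View pics/side6.png

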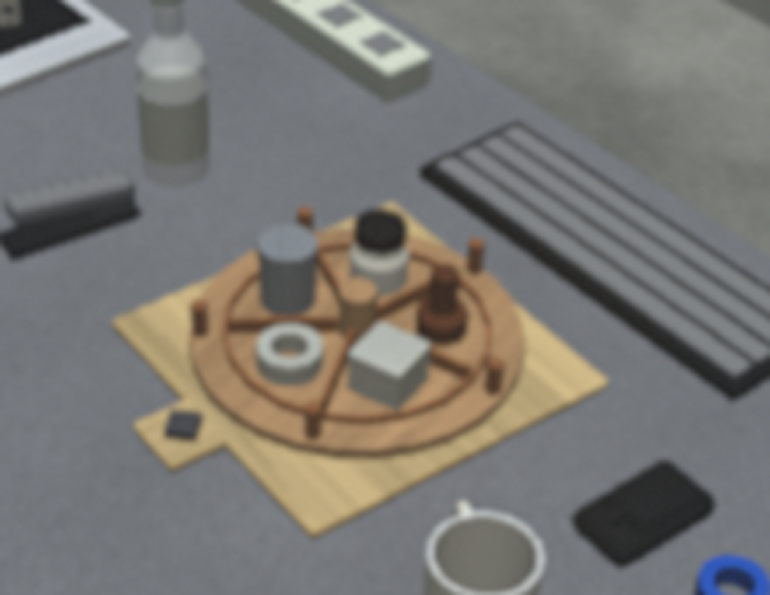

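The tray is clear and the tape lies between hub and pointer. Joint 6 is near its limit, so I'll measure now and unwind it afterwards.

Run:
```python
from h import *
S=robot.read_camera('scene');D=robot.read_camera('side')
s=dict(A=(496,192),B=(367,314),C=(176,250),D=(208,111),E=(390,79),tape=(404,161),ptr=(510,151))
d=dict(A=(200,305),B=(304,213),C=(476,244),D=(494,365),E=(312,415),tape=(290,345),ptr=(184,425))
P={}
for k in s:
    P[k],e=two(S,np.array(s[k])/3+[190,150],D,np.array(d[k])/3.5+[220,100])
c=np.mean([P[k] for k in 'ABCDE'],0);print('axis',c.round(4))
A={}
for k in s:
    v=P[k]-c;A[k]=np.degrees(np.arctan2(v[1],v[0]))%360;print(k,P[k].round(4),A[k].round(1),np.hypot(*v[:2]).round(4))
print('bay mid',np.mean([(A[k]-72*i-36*-1-0)%360 for i,k in enumerate('AEDCB'[:1])]),[round((A[k]-a+36)%360,1) for k,a in zip('AEDCB',(0,72,144,216,288))])
# base square corners at z=.01: left,right,top,bottom in scene/side
corn=[atz(S,np.array(u)/3+[190,150],.01) for u in [(86,180),(241,449),(591,289),(398,63)]]
cd=[atz(D,np.array(u)/3.5+[220,100],.01) for u in [(113,322),(315,535),(608,380)]]
for q in (corn,cd):
    print(np.round(q,3).tolist())
print('scene centre',np.mean(corn,0).round(4))
e=corn[2]-corn[3];print('edge dirs',np.degrees(np.arctan2(e[1],e[0])));
e=corn[1]-corn[0];print(np.degrees(np.arctan2(e[1],e[0])))
e=corn[0]-corn[3];print(np.degrees(np.arctan2(e[1],e[0])))
e=corn[1]-corn[2];print(np.degrees(np.arctan2(e[1],e[0])))
e=cd[1]-cd[0];print(np.degrees(np.arctan2(e[1],e[0])))
e=cd[2]-cd[1];print(np.degrees(np.arctan2(e[1],e[0])))
```

```text
axis [0.5665 0.0535 0.0592]
A [0.4633 0.1308 0.0606] 143.1 0.129
B [0.6084 0.1779 0.0593] 71.4 0.1313
C [0.6962 0.0525 0.0608] 359.6 0.1298
D [ 0.6057 -0.0694  0.0587] 287.7 0.129
E [ 0.4586 -0.0245  0.0566] 215.9 0.1331
tape [0.4985 0.0563 0.05  ] 177.6 0.068
ptr [0.398  0.0641 0.0141] 176.4 0.1688
bay mid 179.12745556167982 [np.float64(179.1), np.float64(179.9), np.float64(179.7), np.float64(179.6), np.float64(179.4)]
[[0.708, -0.098, 0.01], [0.725, 0.199, 0.01], [0.431, 0.216, 0.01], [0.413, -0.082, 0.01]]
[[0.426, 0.207, 0.01], [0.41, -0.09, 0.01], [0.708, -0.103, 0.01]]
scene centre [0.5692 0.0587 0.01  ]
edge dirs 86.64357718893088
86.80747338438235
-3.041276814998418
-3.3252022847529847
-93.02158822522365
-2.5988937517311816
```

Request:
{"name": "jog_arm", "arguments": {"commands": [[[0,0,0],[0,0,0.03],1],[[0,0,0],[0,0,0.06],1],[[0,0,0],[0,0,0.08],1],[[0,0,0],[0,0,0.08],1]]}}

```text
t: 11.28
tool_pos: [0.3916, 0.3193, 0.2218]
orientation: [3.133, 0.001, -0.001]
force: [0.1, 0.0, -0.0]
opening: 0.0008
```

The tape is at 177.6° and 68 mm from the axis, with the pointer at 176.4–177°. That puts it about 2–3 mm from the front point, within the 14 mm limit. I'll check it's still at rest, then hand in.

Run:
```python
from h import *
a=cv2.imread('pics/scene0.png').astype(int)
c=robot.read_camera('scene');b=c['pixels'][:,:,::-1].astype(int)
z=cv2.imread('pics/scene6.png')
n=cv2.resize(c['pixels'][150:340,190:440,::-1],None,fx=3,fy=3,interpolation=2)
print('tray change since',np.abs(n.astype(int)-z)[60:360,150:510].mean())
for nm,(x0,x1,y0,y1) in dict(mug=(268,302,112,158),mouse=(205,252,153,182),bottle=(348,390,268,345),stapler=(386,442,272,315)).items():
    print(nm,np.abs(a-b)[y0:y1,x0:x1].mean())
s=robot.read_state();print(s['dq'].round(3),s['q'].round(2),s['t'])
robot.close_job()
```

```text
tray change since 0.9052777777777777
mug 4.197783461210571
mouse 2.707263389581805
bottle 4.468357039785611
stapler 3.7927740863787376
[ 0.006  0.002 -0.004 -0.001  0.     0.016] [ 0.59 -0.12  1.74 -0.01  1.53  2.16] 11.325
the job is handed in; nothing more can be done
```

I turned the organiser about 113–117° clockwise by pushing one post with the closed fingers. Then I backed off, lifted clear and handed the job in at t ≈ 11.3 s; no verdict was reported.

- **Tape position:** the last two-camera measurement puts the tape at 177.6° and 68 mm from the axis. The pointer is at 176.4°, or about 177° judging by the base's edges. That is roughly 2–3 mm from the front point, against the 14 mm allowed.
- **Bay middle disagrees slightly:** the middle of the tape's bay reads about 179.5°. The tape has sat a couple of degrees off its bay's middle, more than the start showed; my pixel readings are only good to 1–2°.
- **At rest and upright:** between lifting clear and handing in, the tray picture changed by about 0.9 grey levels. All five things look upright in their bays.
- **Bystanders:** the mug, mouse, bottle and stapler stayed in the same place in the scene camera, with picture differences of 3–4 grey levels. I didn't re-measure their positions.
- **Joint 6:** while the arm was retreating it reached 2.66 rad, its stated limit. The controller reported no fault and I turned it back to 2.16 rad, but I can't rule out that it went slightly past.

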